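# Lock the bearing shuttle home under its leaf spring

### The arm

A 6-joint arm with a two-finger parallel gripper is mounted at the origin on a cart in front of the work surface, level with it; the furniture and walls round the work are solid. World frame = base frame: x ahead of the robot, y to its left, z up, the work surface at z = 0. Lengths are in m, angles in rad, forces in N, time in s.
With the tool pointing down it reaches from about 0.25 to 0.775 m from the base axis. Payload 4 kg.
Tool frame: the origin (TCP) lies on the centre line of the jaws, within the pads' length; the fingertips stand 25 mm ahead of it and the grasp point (between the pads) lies 6 mm ahead of it; z points along the fingers, y is the line along which they close (so a half turn about z gives the same grasp; the last joint's range is limited). The gripper opens to 94 mm and grips with 3 to 60 N. Pads are 16 mm wide; open, the fingers measure 119 mm over their backs; the gripper's body (75 mm by 177 mm) begins 78 mm behind the grasp point.
Start: joints at [-1.346, 0.087, 1.371, -0, 1.684, -0.103], TCP at [0.177, -0.521, 0.231] pointing down, gripper open.
Joint ranges: [-3.1, 3.1], [-0.76, 2.03], [0.27, 2.55], [-1.08, 4.22], [0.17, 2.65], [-2.57, 2.57]. Speed limits (rad/s): [2.79, 2.79, 3.14, 3.14, 3.14, 3.14].

### API

Orientations are given as [roll, pitch, yaw] about the fixed x, y, z axes, in that order (R = Rz(yaw) Ry(pitch) Rx(roll)).
In Python, from bench import sensors, optics, ticket gives the robot as it stands.
- The arm moves only by the tool send_rows, never from a script. Its argument "rows" is a list of rows, each a list of 6 numbers: the shift along the world's x, y, z in mm, then the turn, a rotation vector about the world's x, y, z in rad. In form: [[x, y, z, wx, wy, wz], ...]. A call has 1 to 8 rows; each row shifts and turns the commanded pose from where the row before left it; what a row does not reach is not made up. A row lasts 1/12 s, in which the tool goes at most 41.7 mm and 7.16 degrees, less where a joint would pass 70% of its speed; a pose out of reach is approached as far as the arm can. A call is refused whole if a number of a shift passes 41.7 or a number of a turn 0.125, either way. A call with a gripper value outside its range is refused whole. "grip" is the finger opening in mm, from 0 to 94, set as the call begins (left out, the last holds). The fingers move at their own pace and stop on an object; the grip force is fixed at half the most. Time passes only in rows, so rows that do not move let the fingers close. It gives the time, the measured TCP pose, the force, the opening and the grip force at its end, in the units of the state.
- sensors.get_obs(): the state, without advancing time (a new reading comes with each control period).
- optics.snapshot(name): name is "scene" or "top" or "wrist"; returns the picture (420x560x3 uint8, red, green, blue); there is no depth.
- optics.camera_model(name): a dict with "vertical_fov" (degrees; the focal length in pixels is half the picture's height over the tangent of half this angle, whatever the lens; pixels are square), "cx", "cy" (the principal point, pixels), "k1" (the pictures are not rectified: a ray, as slopes to the right and down, at radius r is drawn at 1 + k1 r^2 times it, then the intrinsics apply), "R" (3x3) and "t" (3): a world point X has camera coordinates R X + t. Camera axes: x right, y down, z forward; pixel columns grow to the right and rows downward; lengths in m; the calibration is good to about 2 mm. A picture is of the moment at which its call begins: read the wrist's pose just before it. camera_model takes no time and is no camera call; for the wrist camera it gives the pose at the moment of the call.
- ticket.close_job(): hands the job in; it is judged then, once.
The state is a dict: "time": time; "joint_positions": joint angles; "qvel": joint speeds; "joint_torque": joint torques, N m; "tool_pos": TCP position; "ee_rot": TCP orientation; "wrist_force": force on the tool from outside, world axes, zero at the start; "wrist_torque": the same for the moment, N m; "width": finger opening in m; "finger_force": force on a finger pad.
Only numpy, scipy, OpenCV 4.12 (cv2) and the standard library are available. Lean on these libraries where they do the work, as an engineer would, in place of code of your own. Each camera call takes 0.05 s, during which the arm holds its last target. There are 200 camera calls.

### The job

Get the bearing feed shuttle locked in its track: with the fingertips press the shuttle's black thumb pad down against the sprung bed and, keeping it pressed, slide it forward so that its cross rib passes under the keeper bridge and leaf spring until the nose is against the end stop, then let it spring up so the rib is caught behind the leaf. Push only: do not lift the shuttle, do not touch the bearing lying in its nest, and leave everything else on the bench where it is.

Things in the scene. Friction and masses are not known exactly. Their poses are not given: they have to be found in the camera images.
- track: Fixed feed track: aluminium base 263 x 100 mm, a 60 mm wide channel between dark steel side walls (10 mm thick, tops 28 mm above the bench), near the middle of the bench, turned. Origin on the bench under its middle; +x is forward (the way the shuttle is pushed), z up. A lip closes its rear end at x = -126 mm.
- bridge (a point): Middle of the underside of the dark keeper bridge that crosses the channel: track x = +72.5 mm, 35 mm above the bench; the bridge is 12 mm long (x = +66.5 to +78.5), its top 43 mm, bolt heads 47 mm above the bench.
- leaf_root (a point): Root of the steel leaf spring (44 mm wide) at the bridge's forward edge (track x = +78.5 mm). It slopes down and forward to its tip at about track x = +100 mm, 28 mm above the bench, and yields upward with a few newtons; the rib lifts it in passing, and it falls behind the rib. At home the rib's rear face is about 4 mm beyond the tip.
- end_stop (a point): Middle of the end stop's face that the nose meets: track x = +121.5 mm; its top is 38 mm above the bench.
- bed (a joint): Sprung channel floor under the shuttle: 0 = up (its top 22 mm above the bench), 0.009 m = fully pressed down. About 5 N on the shuttle starts it, 12 to 14 N brings it right down. With the bed up the rib strikes the bridge; it clears the bridge when the bed is down by more than 0.006 m.
- shuttle: Loose steel plate 167 x 56 x 10 mm, 0.25 kg, on the bed in the channel (2 mm side play). Origin on its underside, x forward: tail at x = -75, nose at +92 mm. On top: nest ring for the bearing (outer radius 23, 5 mm high), thumb pad, fence, rib. Origin starts at track x = -46 to -26 mm; home (nose on the stop) is track x = +29.5 mm. Sliding it while pressed takes 5 to 15 N.
- press_pad (a point): Point on the black ribbed thumb pad (shuttle x = +6; the pad runs from -25 to +19, full width), 32 mm above the bench with the bed up, 23 mm with it down. 16 mm ahead of it is the rear face of the black thumb fence (x = +22 to +30, 10 mm high) to push against. Nothing hangs over it; it stays at least 30 mm behind the bridge.
- rib_top (a point): Middle of the top of the shuttle's steel cross rib, 10 mm long and 9 mm high (shuttle frame x = +80, z = +19 mm): 41 mm above the bench with the bed up, 32 mm with it fully down.
- nest (a point): Centre of the nest's floor on the shuttle (shuttle frame x = -51, z = +10 mm).
- bearing: Ball bearing, 35 mm diameter, 11 mm high, lying flat and loose in the nest at the shuttle's tail; origin at the centre of its underside. It rides along and is not to be touched.
- spare_pulley: Grey belt pulley, 50 mm diameter, 17 mm high, on the bench beside the track; bystander.
- putty_tin: Round tin with a green lid, 62 mm diameter, 29 mm high, on the bench at the track's other side; bystander.
- test_rotor: Steel disc rotor with an upright shaft, 62 mm diameter, 62 mm high; bystander to the right.
- screwdriver: Screwdriver, 188 mm long, lying; bystander to the right.
- oil_bottle: Small oil bottle with a red spout, 37 mm diameter, 104 mm high, standing; bystander to the left.
Things that resemble listed ones, but are neither listed nor needed, are in the scene too. Several things have the shape of the shuttle; the one meant has the colours described above.

How it is judged:
On the way, in this order (a step that is already met when the one before it is completed fails the run):
1. the shuttle is pressed down on its bed by the fingers while its rib is still behind the bridge (value of joint bed above 0.005 m and contact force between the fingers and shuttle above 2 N and x of rib_top in the frame of track below 0.0665 m), for 0.05 s.
2. pressed down by the fingers, the rib passes under the bridge and leaf (value of joint bed above 0.004 m and contact force between the fingers and shuttle above 2 N and x of rib_top in the frame of track between 0.078 and 0.1 m), for 0.05 s.
At the end, for the whole second after the job is handed in: The shuttle stands still with its nose within 3.5 mm of the end stop, has risen again with the bed (bed within 2 mm of fully up) so that the rib stands beyond the leaf's tip, lies level (0.05 rad), the bearing is within 6 mm of the nest's centre, and no bystander has moved 20 mm (x of shuttle in the frame of track between 0.026 and 0.0325 m and z of shuttle in the frame of track between 0.0195 and 0.0245 m and value of joint bed below 0.002 m and angle between shuttle's own z axis and vertical below 0.05 rad and horizontal distance between nest and bearing below 0.006 m and linear speed of shuttle below 0.01 m/s and distance of each of spare_pulley, putty_tin, test_rotor, screwdriver, oil_bottle from where it was at the start of the episode below 0.02 m); the robot touches nothing.
It fails at once if the shuttle is lifted or tipped out of the track (z of shuttle in the frame of track above 0.03 m or angle between shuttle's own z axis and vertical above 0.2 rad).
It fails at once if the bearing is touched by the robot (contact force between any of the fingers, the arm and bearing above 1.5 N).
It fails at once if the bearing leaves its nest (horizontal distance between nest and bearing above 0.012 m).
It fails at once if a bystander is displaced by more than 20 mm (distance of any of spare_pulley, putty_tin, test_rotor, screwdriver, oil_bottle from where it was at the start of the episode above 0.02 m).
It also fails if it takes over 32 s, if anything falls off the work surface, if the arm or the gripper's body presses on something with over 40 N, if the wrist force passes 120 N, or if a joint passes its speed limit or range.

## Working session

There is one attempt and no reset: what is moved stays moved. The work goes in short steps, Python scripts to look and compute and a tool call to move; the robot and the scene stay as the last step left them, time stands still between calls to the robot, and variables do not carry over. Pictures are saved under pics/ and viewed, at most 10 in all, crops included, and the job is handed in when it is done.

Besides the shell and the picture viewer there is one more tool, called after ">>>" by a JSON object that holds its "fn" and its "kwargs", one argument or row to a line. send_rows: Moves the arm, as the interface text tells. Its arguments: {"type":"object","properties":{"rows":{"type":"array"},"grip":{"type":"number"}},"required":["rows"]}

```bash
mkdir -p pics
cat > h.py <<'E'
import numpy as np, cv2
from bench import sensors, optics, ticket
def K(m,h=420):
    f=h/2/np.tan(np.radians(m["vertical_fov"])/2); return f
def ray(m,u,v):
    f=K(m); xd=np.array([(u-m["cx"])/f,(v-m["cy"])/f]); x=xd.copy()
    for _ in range(30): x=xd/(1+m["k1"]*(x@x))
    R=np.array(m["R"]);t=np.array(m["t"]); return -R.T@t, R.T@np.array([x[0],x[1],1])
def plane(m,u,v,z):
    c,d=ray(m,u,v); return c+d*(z-c[2])/d[2]
def proj(m,X):
    p=np.array(m["R"])@np.array(X)+np.array(m["t"]); x=p[:2]/p[2]; x=x*(1+m["k1"]*(x@x)); return x*K(m)+[m["cx"],m["cy"]]
def tri(ms,uvs):
    A=np.zeros((3,3));b=np.zeros(3)
    for m,(u,v) in zip(ms,uvs):
        c,d=ray(m,u,v); d=d/np.linalg.norm(d); P=np.eye(3)-np.outer(d,d); A+=P;b+=P@c
    return np.linalg.solve(A,b)
def save(n,im,s=1): cv2.imwrite(f"pics/{n}.png",cv2.resize(im[:,:,::-1],None,fx=s,fy=s,interpolation=cv2.INTER_CUBIC))
E
python3 - <<'E'
from h import *
a=optics.snapshot("scene");b=optics.snapshot("top")
np.save("scene.npy",a);np.save("top.npy",b)
save("scene",a,1.4);save("top",b,1.4)
for n in("scene","top","wrist"):
    m=optics.camera_model(n);print(n,{k:np.round(v,4).tolist() for k,v in m.items()})
print(sensors.get_obs())
E
```

```text
scene {'vertical_fov': 42.7919, 'cx': 276.1017, 'cy': 215.2874, 'k1': 0.0534, 'R': [[-0.6089, -0.7932, -0.0063], [-0.3926, 0.3083, -0.8665], [0.6892, -0.5251, -0.4992]], 't': [0.3483, 0.3355, 1.2942]}
top {'vertical_fov': 46.3953, 'cx': 285.6288, 'cy': 212.4543, 'k1': -0.0047, 'R': [[0.0166, -0.9999, 0.0048], [-0.998, -0.0168, -0.0608], [0.0609, -0.0038, -0.9981]], 't': [-0.0465, 0.6269, 1.4938]}
wrist {'vertical_fov': 70.4547, 'cx': 282.2899, 'cy': 207.021, 'k1': -0.0381, 'R': [[0.322, -0.9467, -0.0013], [-0.9153, -0.3116, 0.2551], [-0.2419, -0.0809, -0.9669]], 't': [-0.549, -0.0262, 0.3909]}
{'time': 0.1, 'joint_positions': array([-1.34608338e+00,  8.79015960e-02,  1.37205076e+00, -1.54060523e-05,
        1.68358005e+00, -1.03097230e-01]), 'qvel': array([-0.00085726, -0.00141373, -0.00358652, -0.00071995,  0.00089163,
        0.00081431]), 'joint_torque': array([ 2.07704958e-03, -3.41250479e+01, -3.03303266e+01,  7.19331927e-02,
        3.03717703e-02, -8.99475958e-05]), 'tool_pos': array([ 0.17698186, -0.52030241,  0.22943652]), 'ee_rot': array([-3.13966163e+00, -1.84398261e-04,  3.27808279e-01]), 'wrist_force': array([ 0.23213361, -0.08841048, -0.84863482]), 'wrist_torque': array([ 0.07812412, -0.01293838,  0.08356662]), 'finger_force': 0.0, 'width': 0.09426876824448777}
```

View pics/scene.png

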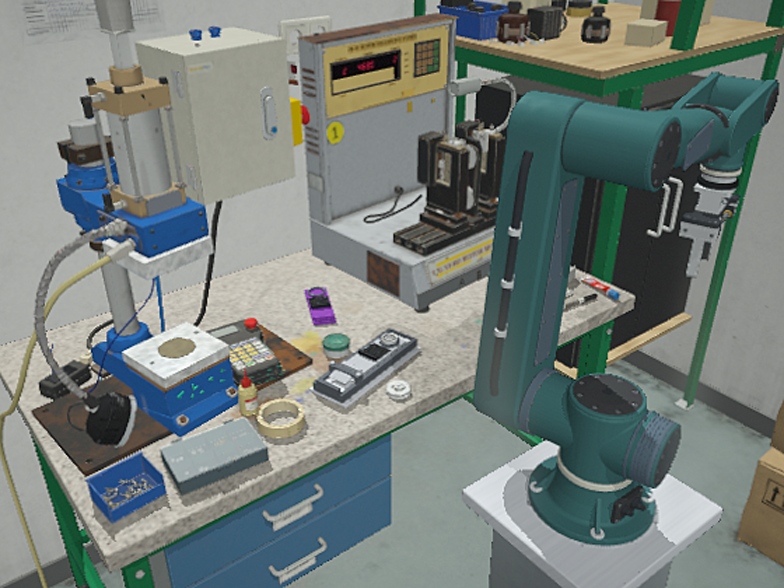

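View pics/top.png

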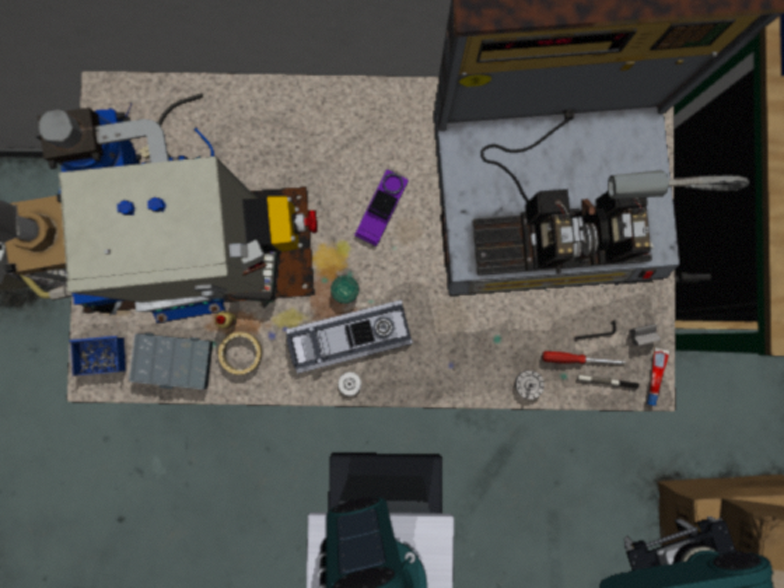

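The scene shows the track at about (367,367) in the scene view and (348,338) in the top view, both in 1.4x pixels. Two things could be taken for the shuttle:
- the steel plate in the track, with the black pad at top (360,333) and the bearing at (383,326)
- the purple shuttle-shaped part at top (382,207), loose on the bench

I choose the steel one in the track. Its bearing end is the rear, so forward is image left. I'll check the choice in a close crop.

Run:
```python
from h import *
a=np.load("scene.npy");b=np.load("top.npy")
A=cv2.resize(b[212:272,200:300],None,fx=8,fy=8,interpolation=cv2.INTER_CUBIC)[:300*2]
save("ct",A)
B=cv2.resize(a[228:292,218:302],None,fx=9,fy=9,interpolation=cv2.INTER_CUBIC)
save("cs",B)
```

```text
(no output)
```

View pics/ct.png

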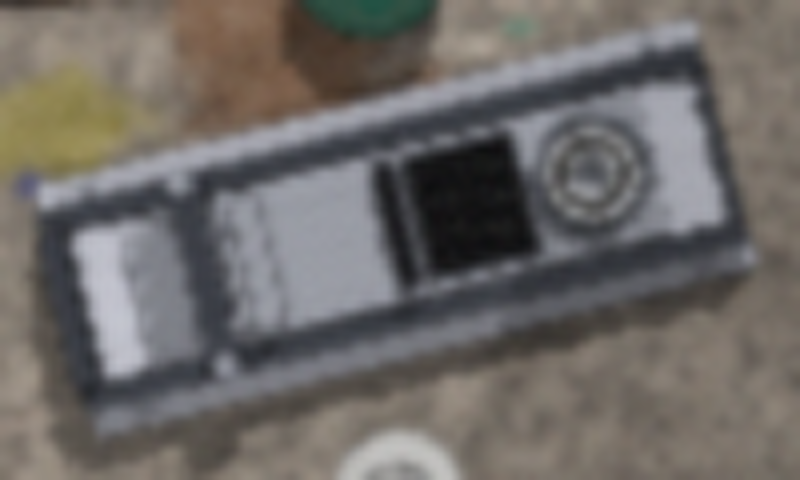

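View pics/cs.png

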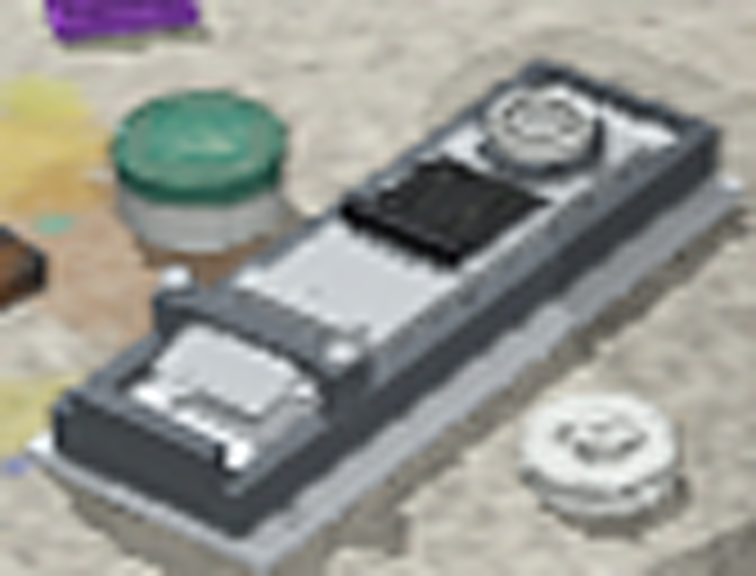

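The crops confirm it. The steel shuttle has a black pad at about top (257,237) and the bearing at about (274,233), and the bridge is at the left (~(225,246)). The tin is on the far side and the pulley on the near side. Next I compute the poses.

Run:
```python
from h import *
mt=optics.camera_model("top");ms=optics.camera_model("scene")
T=lambda x,y:((x+.5)/8-.5+200,(y+.5)/8-.5+212)
S=lambda x,y:((x+.5)/9-.5+218,(y+.5)/9-.5+228)
c=[plane(mt,*T(*p),0.004) for p in((40,190),(700,22),(755,262),(100,430))]
c=np.array(c);print("base corners",c[:,:2].round(4).tolist())
print("sides",[np.linalg.norm(c[i]-c[(i+1)%4]).round(4) for i in range(4)])
ctr=c.mean(0);f=(c[0]-c[1]+c[3]-c[2]);yaw=np.arctan2(f[1],f[0]);print("ctr",ctr,"yaw",yaw)
pairs={"boltF":((180,185),(176,277)),"boltN":((222,362),(343,348)),"bearing":((594,172),(540,125)),
"padRearFar":((512,138),(440,160)),"padRearNear":((537,248),(550,205)),"tin":((368,0),(200,140))}
R=np.array([[np.cos(yaw),np.sin(yaw)],[-np.sin(yaw),np.cos(yaw)]])
for k,(p,q) in pairs.items():
    X=tri((mt,ms),(T(*p),S(*q)));e=proj(mt,X)-T(*p);print(k,X.round(4),"track",(R@(X-ctr)[:2]).round(4),"err",e.round(2))
# black pad mask in top
b=np.load("top.npy");g=b.max(2);m=(g<45).astype(np.uint8);m[:, :200]=0;m[:,300:]=0;m[:212]=0;m[272:]=0
n,l,s,cc=cv2.connectedComponentsWithStats(m)
for i in range(1,n):
    if s[i,4]>30:
        X=plane(mt,*cc[i],0.032);print(s[i],cc[i].round(1),X.round(4),(R@(X-ctr)[:2]).round(4))
for k,p,z in(("fence front far",(372,168),.042),("fence front near",(400,290),.042),("pad rear far",(512,138),.034),("pad rear near",(537,248),.034),("bearing",(594,172),.043)):
    X=plane(mt,*T(*p),z);print(k,X.round(4),(R@(X-ctr)[:2]).round(4))
```

```text
base corners [[0.5531, 0.2147], [0.6228, -0.0406], [0.5298, -0.0635], [0.4607, 0.189]]
sides [np.float64(0.2646), np.float64(0.0958), np.float64(0.2618), np.float64(0.0959)]
ctr [0.54162969 0.07487262 0.004     ] yaw 1.8375847328363584
boltF [0.5557 0.1556 0.045 ] track [ 0.0742 -0.0349] err [-0.13 -0.1 ]
boltN [0.4889 0.1375 0.0462] track [0.0743 0.0343] err [0.06 0.05]
bearing [ 5.635e-01 -5.000e-04  3.790e-02] track [-0.0785 -0.0013] err [-0.19 -0.15]
padRearFar [0.5767 0.0319 0.0298] track [-0.0507 -0.0225] err [-0.39 -0.32]
padRearNear [0.5336 0.02   0.029 ] track [-0.0508  0.0222] err [0.13 0.1 ]
tin [0.6304 0.0906 0.0337] track [-0.0082 -0.0898] err [-1.31 -1.  ]
[251 229  16  17 189] [258.4 237.3] [0.5496 0.046  0.032 ] [-0.03   -0.0001]
fence front far [0.5631 0.083  0.042 ] [ 0.0022 -0.0229]
fence front near [0.5172 0.0714 0.042 ] [0.0031 0.0245]
pad rear far [0.5756 0.0305 0.034 ] [-0.0517 -0.0211]
pad rear near [0.5339 0.0202 0.034 ] [-0.0507  0.0219]
bearing [ 0.563  -0.0011  0.043 ] [-0.079  -0.0006]
```

Every check agrees:
- **Base:** sides come out at 263 x 96 mm.
- **Bolts:** 45 mm high at track x ~74 mm.
- **Shuttle:** origin at about -27 mm, from the pad rear, fence front and bearing.

The tool yaw has to go to 1.838 (turn of +1.51). The hover point over the pad is (0.546, 0.058).

>>> {"fn": "send_rows", "kwargs": {
  "rows": [
    [18, 29, 0, 0, 0, 0.075],
    [18, 29, 0, 0, 0, 0.075],
    [18, 29, 0, 0, 0, 0.075],
    [18, 29, 0, 0, 0, 0.075],
    [18, 29, 0, 0, 0, 0.075],
    [18, 29, 0, 0, 0, 0.075],
    [18, 29, 0, 0, 0, 0.075],
    [18, 29, 0, 0, 0, 0.075]
  ],
  "grip": 0
}}

```text
time: 0.77
tool_pos: [0.3214, -0.287, 0.2301]
ee_rot: [-3.141, -0.0, 0.931]
wrist_force: [0.2, -0.4, 0.3]
width: 0.0443
finger_force: 0.0
```

>>> {"fn": "send_rows", "kwargs": {
  "rows": [
    [18, 29, 0, 0, 0, 0.075],
    [18, 29, 0, 0, 0, 0.075],
    [18, 29, 0, 0, 0, 0.075],
    [18, 29, 0, 0, 0, 0.075],
    [18, 29, 0, 0, 0, 0.075],
    [18, 29, 0, 0, 0, 0.075],
    [18, 29, 0, 0, 0, 0.075],
    [18, 29, 0, 0, 0, 0.075]
  ]
}}

```text
time: 1.43
tool_pos: [0.4654, -0.055, 0.2301]
ee_rot: [-3.141, 0.0, 1.532]
wrist_force: [0.7, -0.9, -0.0]
width: 0.0009
finger_force: 0.0
```

>>> {"fn": "send_rows", "kwargs": {
  "rows": [
    [20, 28, -16, 0, 0, 0.075],
    [20, 28, -16, 0, 0, 0.075],
    [20, 28, -16, 0, 0, 0.075],
    [20, 28, -16, 0, 0, 0.075],
    [0, 0, -16, 0, 0, 0],
    [0, 0, 0, 0, 0, 0],
    [0, 0, 0, 0, 0, 0]
  ]
}}

```text
time: 2.02
tool_pos: [0.544, 0.0554, 0.1489]
ee_rot: [-3.138, -0.001, 1.828]
wrist_force: [0.3, -0.5, 0.2]
width: 0.0003
finger_force: 0.0
```

Run:
```python
from h import *
o=sensors.get_obs();print(o["time"],o["tool_pos"],o["ee_rot"],o["wrist_force"],o["width"],o["joint_positions"])
m=optics.camera_model("wrist");a=optics.snapshot("wrist");np.save("w1.npy",a);import pickle;pickle.dump(m,open("w1.pkl","wb"))
save("w1",a,1.4)
for X in([.5461,.0583,.032],[.5488,.0486,.032]):print(proj(m,X)*1.4)
print(m["R"],m["t"])
```

```text
2.0167 [0.54399654 0.05538588 0.14889137] [-3.13760350e+00 -6.33070499e-04  1.82819140e+00] [ 0.27853016 -0.45446645  0.21210021] 0.0002744206553942703 [-1.98587008e-03  1.13182047e-01  1.50488267e+00 -4.11641450e-04
  1.52754602e+00 -2.59363585e-01]
[399.64001431 290.39647112]
[399.80744472 304.68622846]
[[ 0.96704635  0.25458168 -0.00308763]
 [ 0.24686428 -0.93462656  0.25599065]
 [ 0.06228475 -0.24831705 -0.96667433]] [-0.53985598 -0.08813297  0.29226792]
```

View pics/w1.png

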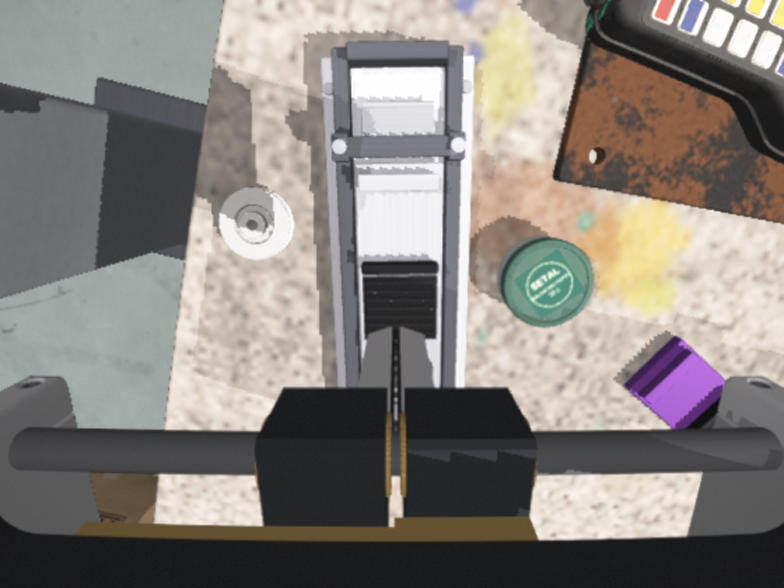

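The wrist view shows the bolts at (339,147) and (458,146), the fence's front edge at y≈262 from x=362 to 438, and the pad's rear edge at y≈338 (1.4x pixels). I'll refine the pose with these.

Run:
```python
from h import *
import pickle
m=pickle.load(open("w1.pkl","rb"));mt=optics.camera_model("top")
W=lambda x,y:((x+.5)/1.4-.5,(y+.5)/1.4-.5)
P=lambda x,y,z:plane(m,*W(x,y),z)[:2]
bn,bf=P(339,147,.047),P(458,146,.047);lat=bn-bf;print("bolts",bn,bf,np.linalg.norm(lat),"yaw",np.arctan2(lat[1],lat[0])+np.pi*1.5)
for k,a,b,z in(("endcorner walls outer",(332,48),(475,48),.028),("fence front",(362,262),(438,262),.042),("pad rear",(364,337),(436,338),.033)):
    A,B=P(*a,z),P(*b,z);print(k,A,B,np.linalg.norm(A-B))
for yaw in (1.8376,):
    f=np.array([np.cos(yaw),np.sin(yaw)]);n=np.array([-f[1],f[0]]);bc=(bn+bf)/2
    for k,p,z in(("fence",(400,262),.042),("padrear",(400,338),.033)):
        d=P(*p,z)-bc;print(k,"rel bridge fwd",d@f,"lat",d@n)
    print("bridge ctr",bc)
    for s in(0,.058):
        X=bc+f*(-.0725-.0275+.010+s);print("TCP target",X)
T=lambda x,y:((x+.5)/8-.5+200,(y+.5)/8-.5+212)
for k,t,w in(("boltF",(180,185),(458,146)),("boltN",(222,362),(339,147)),("fenceF",(372,168),(438,262)),("fenceN",(400,290),(362,262)),("padrF",(512,138),(436,338)),("padrN",(537,248),(364,337))):
    print(k,tri((m,mt),(W(*w),T(*t))).round(4))
# wall edge direction: left inner wall line
print("wall", P(355,240,.028)-P(345,70,.028))
```

```text
bolts [0.48801247 0.13731329] [0.55538459 0.1556267 ] 0.06981677652103226 yaw 1.8362081269895731
endcorner walls outer [0.46825553 0.192599  ] [0.55129867 0.21445734] 0.08587171277462201
fence front [0.5171237  0.07294581] [0.56403798 0.08532927] 0.0485211250217495
pad rear [0.53056767 0.0200399 ] [0.57901982 0.03208667] 0.049927299009903184
fence rel bridge fwd -0.06993427295402585 lat -0.0004661987791633321
padrear rel bridge fwd -0.1252321301820397 lat -0.000172611047471391
bridge ctr [0.52169853 0.14646999]
TCP target [0.54542699 0.05965433]
TCP target [0.53013532 0.1156022 ]
boltF [0.5555 0.1554 0.0458]
boltN [0.4892 0.1369 0.0544]
fenceF [0.5641 0.0839 0.0361]
fenceN [0.517  0.0718 0.0367]
padrF [0.5773 0.0313 0.0328]
padrN [0.5322 0.0202 0.0331]
wall [ 0.03002638 -0.09933648]
```

>>> {"fn": "send_rows", "kwargs": {
  "rows": [
    [1.5, 4.5, -12, 0, 0, 0.009],
    [0, 0, -20, 0, 0, 0],
    [0, 0, -20, 0, 0, 0],
    [0, 0, -20, 0, 0, 0],
    [0, 0, -5, 0, 0, 0],
    [0, 0, -5, 0, 0, 0],
    [0, 0, 0, 0, 0, 0],
    [0, 0, 0, 0, 0, 0]
  ]
}}

```text
time: 2.73
tool_pos: [0.5474, 0.0595, 0.0698]
ee_rot: [3.139, 0.001, 1.836]
wrist_force: [-0.5, 0.4, 1.1]
width: 0.0006
finger_force: 0.0
```

>>> {"fn": "send_rows", "kwargs": {
  "rows": [
    [-1.5, 0, -3, 0, 0, 0],
    [0, 0, -3, 0, 0, 0],
    [0, 0, -3, 0, 0, 0],
    [0, 0, -3, 0, 0, 0],
    [0, 0, -2, 0, 0, 0],
    [0, 0, 0, 0, 0, 0]
  ]
}}

```text
time: 3.23
tool_pos: [0.5454, 0.0598, 0.0554]
ee_rot: [3.141, 0.0, 1.837]
wrist_force: [-1.8, 0.2, 7.7]
width: 0.0003
finger_force: 3.4
```

Contact at TCP z of about 0.056, so the tips are at 31 mm as expected. I'll press further.

>>> {"fn": "send_rows", "kwargs": {
  "rows": [
    [0, 0, -2, 0, 0, 0],
    [0, 0, -2, 0, 0, 0],
    [0, 0, -2, 0, 0, 0],
    [0, 0, -2, 0, 0, 0],
    [0, 0, 0, 0, 0, 0],
    [0, 0, 0, 0, 0, 0]
  ]
}}

```text
time: 3.73
tool_pos: [0.5454, 0.0598, 0.049]
ee_rot: [3.141, 0.0, 1.837]
wrist_force: [-5.0, 0.4, 11.4]
width: 0.0002
finger_force: 5.9
```

>>> {"fn": "send_rows", "kwargs": {
  "rows": [
    [0, 0, -1.5, 0, 0, 0],
    [0, 0, -1.5, 0, 0, 0],
    [0, 0, 0, 0, 0, 0],
    [0, 0, 0, 0, 0, 0]
  ]
}}

```text
time: 4.07
tool_pos: [0.5455, 0.0598, 0.0481]
ee_rot: [3.14, 0.001, 1.837]
wrist_force: [-9.3, -0.4, 21.4]
width: 0.0003
finger_force: 10.2
```

The bed is fully down with 21 N on it. Now I slide forward along (-0.264, 0.965).

>>> {"fn": "send_rows", "kwargs": {
  "rows": [
    [-0.8, 2.9, 0, 0, 0, 0],
    [-0.8, 2.9, 0, 0, 0, 0],
    [-0.8, 2.9, 0, 0, 0, 0],
    [-0.8, 2.9, 0, 0, 0, 0],
    [-0.8, 2.9, 0, 0, 0, 0],
    [-0.8, 2.9, 0, 0, 0, 0]
  ]
}}

```text
time: 4.57
tool_pos: [0.5447, 0.0724, 0.0482]
ee_rot: [3.133, 0.012, 1.836]
wrist_force: [2.1, -12.2, 13.0]
width: 0.0004
finger_force: 11.7
```

>>> {"fn": "send_rows", "kwargs": {
  "rows": [
    [-1.0, 2.9, -0.7, 0, 0, 0],
    [-1.0, 2.9, -0.7, 0, 0, 0],
    [-0.8, 2.9, 0, 0, 0, 0],
    [-0.8, 2.9, 0, 0, 0, 0],
    [-0.8, 2.9, 0, 0, 0, 0],
    [-0.8, 2.9, 0, 0, 0, 0]
  ]
}}

```text
time: 5.07
tool_pos: [0.5405, 0.0875, 0.0482]
ee_rot: [3.133, 0.017, 1.836]
wrist_force: [1.2, -17.1, 18.2]
width: 0.0003
finger_force: 14.3
```

>>> {"fn": "send_rows", "kwargs": {
  "rows": [
    [-0.8, 2.9, -0.3, 0, 0, 0],
    [-0.8, 2.9, 0, 0, 0, 0],
    [-0.8, 2.9, 0, 0, 0, 0],
    [-0.8, 2.9, 0, 0, 0, 0],
    [-0.8, 2.9, 0, 0, 0, 0],
    [-0.8, 2.9, 0, 0, 0, 0]
  ]
}}

```text
time: 5.57
tool_pos: [0.5363, 0.103, 0.0482]
ee_rot: [3.133, 0.021, 1.836]
wrist_force: [2.0, -23.2, 18.4]
width: 0.0001
finger_force: 16.3
```

>>> {"fn": "send_rows", "kwargs": {
  "rows": [
    [-0.8, 2.9, 0, 0, 0, 0],
    [-0.8, 2.9, 0, 0, 0, 0],
    [-0.8, 2.9, 0, 0, 0, 0],
    [-0.8, 2.9, 0, 0, 0, 0]
  ]
}}

```text
time: 5.9
tool_pos: [0.5329, 0.1151, 0.0481]
ee_rot: [3.133, 0.02, 1.836]
wrist_force: [0.1, -21.0, 19.5]
width: 0.0004
finger_force: 15.4
```

>>> {"fn": "send_rows", "kwargs": {
  "rows": [
    [-0.5, 1.9, 0, 0, 0, 0],
    [-0.5, 1.9, 0, 0, 0, 0],
    [-0.5, 1.9, 0, 0, 0, 0],
    [0, 0, 0, 0, 0, 0]
  ]
}}

```text
time: 6.23
tool_pos: [0.5318, 0.119, 0.0481]
ee_rot: [3.133, 0.024, 1.836]
wrist_force: [1.8, -26.2, 18.9]
width: 0.0005
finger_force: 17.5
```

>>> {"fn": "send_rows", "kwargs": {
  "rows": [
    [-0.5, 1.9, 0, 0, 0, 0],
    [-0.5, 1.9, 0, 0, 0, 0],
    [0, 0, 0, 0, 0, 0]
  ]
}}

```text
time: 6.48
tool_pos: [0.5318, 0.1192, 0.0482]
ee_rot: [3.133, 0.031, 1.836]
wrist_force: [4.0, -34.5, 18.4]
width: 0.0007
finger_force: 20.8
```

The advance has stopped and the force is climbing, so the nose is on the stop at y 0.119 (expected 0.1185). I'll ease the forward push, then let the shuttle rise.

>>> {"fn": "send_rows", "kwargs": {
  "rows": [
    [0.7, -2.3, 0, 0, 0, 0],
    [0.7, -2.3, 0, 0, 0, 0],
    [0, 0, 0, 0, 0, 0]
  ]
}}

```text
time: 6.73
tool_pos: [0.5319, 0.1189, 0.0481]
ee_rot: [3.133, 0.021, 1.835]
wrist_force: [0.4, -22.8, 19.4]
width: 0.0007
finger_force: 16.6
```

>>> {"fn": "send_rows", "kwargs": {
  "rows": [
    [0, 0, 1.5, 0, 0, 0],
    [0, 0, 1.5, 0, 0, 0],
    [0, 0, 1.5, 0, 0, 0],
    [0, 0, 1.5, 0, 0, 0],
    [0, 0, 0, 0, 0, 0]
  ]
}}

```text
time: 7.15
tool_pos: [0.5316, 0.119, 0.0495]
ee_rot: [3.134, 0.021, 1.835]
wrist_force: [9.9, -21.2, -2.1]
width: 0.0009
finger_force: 13.5
```

>>> {"fn": "send_rows", "kwargs": {
  "rows": [
    [0.5, -2, 0, 0, 0, 0],
    [0.5, -2, 0, 0, 0, 0],
    [0.3, -1, 0, 0, 0, 0],
    [0, 0, 0, 0, 0, 0]
  ]
}}

```text
time: 7.48
tool_pos: [0.5318, 0.1185, 0.0507]
ee_rot: [3.134, 0.011, 1.835]
wrist_force: [5.0, -11.3, 5.8]
width: 0.0009
finger_force: 11.1
```

>>> {"fn": "send_rows", "kwargs": {
  "rows": [
    [0, -0.7, 1, 0, 0, 0],
    [0, -0.7, 1, 0, 0, 0],
    [0, -0.7, 1, 0, 0, 0],
    [0, 0, 1, 0, 0, 0],
    [0, 0, 1, 0, 0, 0],
    [0, 0, 0, 0, 0, 0]
  ]
}}

```text
time: 7.98
tool_pos: [0.5318, 0.1183, 0.0553]
ee_rot: [3.133, 0.008, 1.836]
wrist_force: [5.9, -7.5, 3.7]
width: 0.0001
finger_force: 9.6
```

>>> {"fn": "send_rows", "kwargs": {
  "rows": [
    [0, -1, 0.5, 0, 0, 0],
    [0, -1, 0.5, 0, 0, 0],
    [0.3, -1, 0.5, 0, 0, 0],
    [0, 0, 1, 0, 0, 0],
    [0, 0, 1, 0, 0, 0],
    [0, 0, 0, 0, 0, 0]
  ]
}}

```text
time: 8.48
tool_pos: [0.5289, 0.1174, 0.0567]
ee_rot: [3.139, 0.003, 1.837]
wrist_force: [5.2, -3.3, 0.6]
width: 0.0004
finger_force: 2.3
```

>>> {"fn": "send_rows", "kwargs": {
  "rows": [
    [0, -0.5, 1, 0, 0, 0],
    [0, -0.5, 1, 0, 0, 0],
    [0, 0, 2, 0, 0, 0],
    [0, 0, 2, 0, 0, 0],
    [0, 0, 3, 0, 0, 0],
    [0, 0, 0, 0, 0, 0]
  ]
}}

```text
time: 8.98
tool_pos: [0.5264, 0.1169, 0.0649]
ee_rot: [-3.138, 0.0, 1.837]
wrist_force: [-0.6, -3.7, -2.2]
width: 0.0008
finger_force: 2.2
```

>>> {"fn": "send_rows", "kwargs": {
  "rows": [
    [0.6, -2, 0, 0, 0, 0],
    [0.6, -2, 0, 0, 0, 0],
    [0, 0, 3, 0, 0, 0],
    [0, 0, 10, 0, 0, 0],
    [0, 0, 20, 0, 0, 0],
    [0, 0, 30, 0, 0, 0],
    [0, 0, 30, 0, 0, 0],
    [0, 0, 0, 0, 0, 0]
  ]
}}

```text
time: 9.65
tool_pos: [0.5326, 0.1144, 0.1672]
ee_rot: [3.127, 0.001, 1.837]
wrist_force: [0.8, 0.8, 0.9]
width: 0.0008
finger_force: 0.0
```

>>> {"fn": "send_rows", "kwargs": {
  "rows": [
    [11, -40, 0, 0, 0, 0],
    [11, -40, 0, 0, 0, 0],
    [0, 0, 0, 0, 0, 0],
    [0, 0, 0, 0, 0, 0]
  ]
}}

```text
time: 9.98
tool_pos: [0.5512, 0.032, 0.1588]
ee_rot: [3.141, -0.001, 1.833]
wrist_force: [0.1, 0.7, 0.3]
width: 0.0008
finger_force: 0.0
```

Run:
```python
from h import *
o=sensors.get_obs();print(o["time"],o["tool_pos"],o["ee_rot"],o["wrist_force"])
m=optics.camera_model("wrist");a=optics.snapshot("wrist");s=optics.snapshot("scene");import pickle;pickle.dump(m,open("w2.pkl","wb"))
B=cv2.resize(s[228:292,218:302],None,fx=6,fy=6,interpolation=cv2.INTER_CUBIC)
A=cv2.resize(a[0:280,150:430],(384,384))
save("end",np.hstack([A,B]))
save("w2",a,1.4)
```

```text
9.9833 [0.55118902 0.03204333 0.1587845 ] [ 3.14071623e+00 -6.60965616e-04  1.83335360e+00] [0.13143858 0.72813679 0.30455614]
```

View pics/end.png

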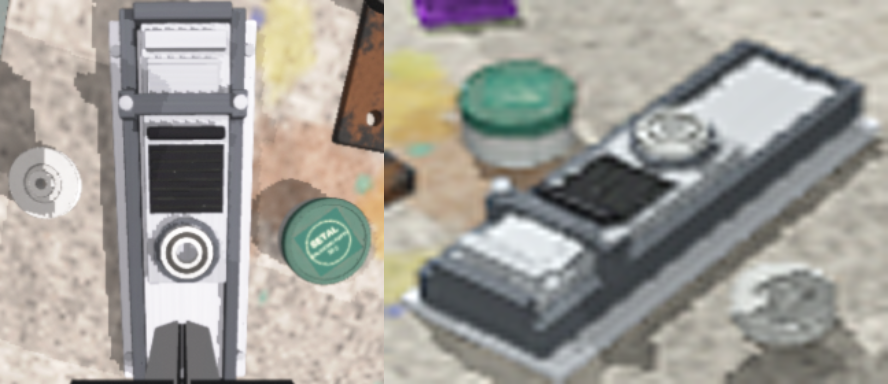

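View pics/w2.png

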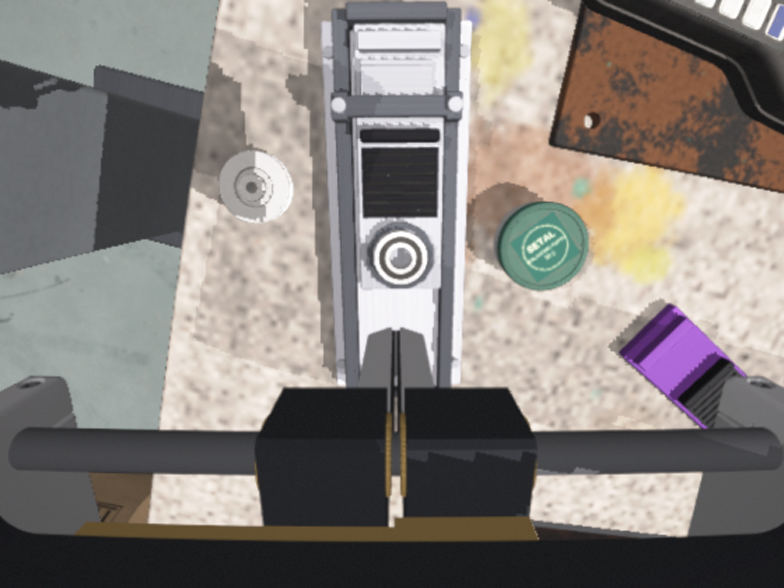

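The shuttle is now forward. The rib stands beyond the leaf at (398,42), the fence front is at y≈128, the pad rear at y≈217 and the bearing at (401,258) in its nest. I'll check these in numbers.

Run:
```python
from h import *
import pickle
m=pickle.load(open("w2.pkl","rb"))
W=lambda x,y:((x+.5)/1.4-.5,(y+.5)/1.4-.5)
P=lambda x,y,z:plane(m,*W(x,y),z)[:2]
f=np.array([np.cos(1.837),np.sin(1.837)]);bn,bf=P(339,105,.047),P(456,104,.047);bc=(bn+bf)/2;print(bc,np.linalg.norm(bn-bf))
for k,p,z,e,w in(("fence",(400,128),.042,-.043+.0000,0),("padrear",(400,217),.033,0,0),("bearing",(401,258),.043,0,0),("rib front",(399,32),.041,0,0),("rib rear",(399,50),.041,0,0)):
    s=dict(fence=.030,padrear=-.025,bearing=-.051).get(k,.085 if k=="rib front" else .075)
    for dz in(0,-.009): print(k,dz,"origin x",((P(*p,z+dz)-bc)@f+.0725-s).round(4))
print("pad width up/down",[np.linalg.norm(P(362,180,z)-P(438,180,z)).round(4) for z in(.033,.024)])
# height by two views of the bearing centre & rib
```

```text
[0.52197104 0.14690509] 0.06977866759678542
fence 0 origin x 0.0297
fence -0.009 origin x 0.0307
padrear 0 origin x 0.0297
padrear -0.009 origin x 0.0289
bearing 0 origin x 0.0298
bearing -0.009 origin x 0.0281
rib front 0 origin x 0.0286
rib front -0.009 origin x 0.0314
rib rear 0 origin x 0.0289
rib rear -0.009 origin x 0.0314
pad width up/down [np.float64(0.0496), np.float64(0.0512)]
```

All points agree on an origin of +29 to 30 mm (target 29.5), which only holds with the bed up. The arm is clear, so I'm handing in.

```bash
python3 -c "
from bench import ticket
print(ticket.close_job())"
```

```text
the job is handed in; nothing more can be done
None
```

The job is handed in, with no verdict shown yet: by my measurements the shuttle is locked at home (origin at about +29.5 mm in the track), the bed is up, the rib is behind the leaf, the bearing is in its nest, and the arm is clear.

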